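Load the square spacer into the fixture puck

TASK

Lift the square spacer up and off its leaning peg and seat it gently in the square pocket of the black fixture puck, flat and fully home; set it in rather than dropping or ramming it. Leave the round spacer on its peg and everything else on the bench where it is.

Things in the scene. Friction and masses are not known exactly. Their poses are not given: they have to be found in the camera images.
- square_spacer: Square amber-coated metal spacer, 38 x 38 mm, 16 mm thick, with a 15 mm through bore in its centre, 60 g or so. Origin at the centre of its underside (the face toward the rack panel), z along the bore out of the panel, x and y along its sides. It starts hanging on one of the rack's two pegs, either one, its z axis leaning 35 degrees from vertical.
- round_spacer: Round amber-coated spacer of the same material, 47 mm across, 16 mm thick, 15 mm bore, hanging on the other peg; it is too big for the pocket and stays there. Origin and z as for the square one.
- rack: Fixed steel rack; its 120 x 220 mm foot reaches from x = -50 to +70 mm of the origin (on the bench, mid width), y along its width. Its panel (80 mm up the slope, 220 mm wide, face centre 85 mm above the bench) leans so that two parallel pegs, at y = -55 and +55 mm, point up and toward the rack's -x, 35 degrees from vertical.
- peg_right (a point): Free end of the peg at rack y = -55 mm; axes of the rack. Each peg is 11 mm thick and stands 42 mm out of the panel; at its root is a collar 22 mm across and 12 mm high on which a spacer rests, so that 14 mm of peg stands out beyond the spacer.
- peg_left (a point): Free end of the like peg at rack y = +55 mm; axes of the rack.
- puck: Fixed black puck, round foot 120 mm across, 16 mm high; origin centre of underside, z up. On it sits a die block 78 x 78 mm, top 36 mm above the bench, in its middle a square pocket 39 mm wide, 6 mm deep (floor at 30 mm), 1 mm chamfer, sides along puck x and y. The block is clamped up to 6 mm off centre either way along puck x; by how much is not reported (see or feel for it).
- bolt_a: silver bolt standing on its head, head 22 mm across, 45 mm tall; bystander; origin at centre of underside
- bolt_b: second silver bolt like the first, standing on its head, 45 mm tall; bystander; origin at centre of underside
- tweezers_rest: white ceramic tweezers rest 30 x 60 mm, 19 mm tall; bystander; origin at centre of underside
- driver: black-handled screwdriver lying flat; bystander; origin at its underside
- jar: white jar, 60 mm across, 80 mm tall; bystander; origin at centre of underside
- ring_gauge: dark steel ring 64 mm across, 18 mm tall, lying flat; bystander; origin at centre of underside
There are look-alikes about, which are no part of the job. What is shaped like the puck but yellow is not meant.

How it is judged:
By the outcome, as a careful person would: the job done as asked, in the order asked, and still so for the second after the job is handed in, with the robot touching nothing.
It also fails if it takes over 61 s, if anything falls off the work surface, if the arm or the gripper's body presses on something with over 40 N, if the wrist force passes 120 N, or if a joint passes its speed limit or range.

ROBOT

A 6-joint arm with a two-finger parallel gripper is mounted at the origin on the work surface. World frame = base frame: x ahead of the robot, y to its left, z up, the work surface at z = 0. Lengths are in m, angles in rad, forces in N, time in s.
With the tool pointing down it reaches from about 0.275 to 0.85 m from the base axis. Payload 5.2 kg.
Tool frame: the origin (TCP) lies midway between the tips of the shut fingers; the grasp point (between the pads) lies 19 mm behind it (arm.hold_point_z is the z of the grasp point in the tool frame, in m); z points along the fingers, y is the line along which they close (so a half turn about z gives the same grasp; the last joint's range is limited). The gripper opens to 85 mm and grips with 20 to 120 N. Pads are 22 mm wide; open, the fingers measure 114 mm over their backs; the gripper's body (76 mm by 85 mm) begins 54 mm behind the grasp point. The pads swing forward as they close: fully open they stand 13 mm farther back than shut.
Start: joints at [0.996, 0.259, 1.535, -0, 1.348, -0.203], TCP at [0.2, 0.512, 0.231] pointing down, gripper open.
Joint ranges: [-3.14, 3.14], [-0.91, 2.08], [0.19, 2.58], [-1.22, 4.36], [0.22, 2.71], [-3.12, 3.12]. Speed limits (rad/s): [2.57, 2.57, 3.14, 3.14, 3.14, 3.14].

INTERFACE

Orientations are given as a unit quaternion [w, x, y, z].
In Python, from rig import monitor, imaging, order, arm gives the robot as it stands. The module is installed in compiled form; this text tells all that it offers.
- The arm moves only by the tool servo_tool, never from a script. Its argument "targets" is a list of rows, each a list of 5 numbers: the shift along the tool's x, y, z scaled (see below), then the turn about the tool's z scaled (see below), then the closure, from 0 (fully open) to 1 (shut). A call has 1 to 20 rows; each row shifts and turns the commanded pose from where the row before left it, along the tool's axes as they then stand; what a row does not reach is not made up. The controller multiplies each number of a shift by 20 mm and each number of a turn by 0.12 rad. A row lasts 1/8 s, in which the tool goes at most 62.5 mm and 10.7 degrees, less where a joint would pass 70% of its speed; a pose out of reach is approached as far as the arm can. A call with a number of a shift or a turn outside -1 to 1 is refused whole. A call with a gripper value outside its range is refused whole. The fingers move at their own pace and stop on an object; "force" is the grip in N (left out, the last holds). Time passes only in rows, so rows that do not move let the fingers close. It gives the time, the measured TCP pose, the force, the opening and the grip force at its end, in the units of the state.
- monitor.get_obs(): the state, without advancing time (a new reading comes with each control period).
- imaging.grab_frame(name): name is "side" or "top"; returns (picture, depth): 420x560x3 uint8, red, green, blue; 420x560 float32, m along the optical axis (not along the pixel's ray), 0 where there is no reading.
- imaging.calibration(name): a dict with "vertical_fov" (degrees; the focal length in pixels is half the picture's height over the tangent of half this angle, whatever the lens; pixels are square), "cx", "cy" (the principal point, pixels), "distortion" ([k1, k2, p1, p2, k3] as OpenCV has them; the pictures are not rectified), "R" (3x3) and "t" (3): a world point X has camera coordinates R X + t. Camera axes: x right, y down, z forward; pixel columns grow to the right and rows downward; lengths in m; the calibration is good to about 2 mm. A picture is of the moment at which its call begins. calibration takes no time and is no camera call.
- order.job_done(): hands the job in; it is judged then, once.
The state is a dict: "clock": time; "q": joint angles; "joint_vel": joint speeds; "joint_efforts": joint torques, N m; "ee_pos": TCP position; "eef_rot": TCP orientation; "wrist_force": force on the tool from outside, world axes, zero at the start; "wrist_torque": the same for the moment, N m; "opening": finger opening in m; "finger_force": force on a finger pad.
Only numpy, scipy, OpenCV 4.12 (cv2) and the standard library are available. Lean on these libraries where they do the work, as an engineer would, in place of code of your own. Each camera call takes 0.05 s, during which the arm holds its last target. There are 200 camera calls.

## Working session

There is one attempt and no reset: what is moved stays moved. The work goes in short steps, Python scripts to look and compute and a tool call to move; the robot and the scene stay as the last step left them, time stands still between calls to the robot, and variables do not carry over. Pictures are saved under pics/ and viewed, at most 10 in all, crops included, and the job is handed in when it is done.

Besides the shell and the picture viewer there is one more tool, called after ">>>" as name(argument=value, ...), one argument or row to a line, values as JSON. servo_tool: Moves the arm, as the interface text tells. Its arguments: {"type":"object","properties":{"targets":{"type":"array","items":{"type":"array","items":{"type":"number","minimum":-1,"maximum":1}}},"force":{"type":"number"}},"required":["targets"]}

```bash
mkdir -p pics; cat > h.py <<'E'
import numpy as np, cv2
from rig import monitor, imaging, order, arm
def grab(n):
    p,d=imaging.grab_frame(n); c=imaging.calibration(n)
    f=p.shape[0]/2/np.tan(np.radians(c["vertical_fov"])/2)
    K=np.array([[f,0,c["cx"]],[0,f,c["cy"]],[0,0,1]]);return p,d,K,np.array(c["distortion"],float),np.array(c["R"]),np.array(c["t"])
def cloud(n,g=None):
    p,d,K,D,R,t=g or grab(n)
    v,u=np.mgrid[:p.shape[0],:p.shape[1]]
    q=cv2.undistortPoints(np.stack([u,v],-1).reshape(-1,1,2).astype(float),K,D).reshape(*d.shape,2)
    C=np.dstack([q,np.ones(d.shape)])*d[...,None]
    return p,d,(C-t)@R
E
python3 - <<'E'
from h import *
for n in ["top","side"]:
    p,d,W=cloud(n); cv2.imwrite(f"pics/{n}0.png",p[...,::-1]); np.savez(f"{n}0.npz",p=p,d=d,W=W)
    c=imaging.calibration(n); print(n,c["vertical_fov"],c["distortion"],-np.array(c["R"]).T@c["t"])
print(monitor.get_obs()); print(arm.hold_point_z)
E
```

```text
top 54.63206988703257 [-0.10140241  0.          0.          0.          0.        ] [ 0.46322839 -0.09770092  1.1240822 ]
side 54.837134993218534 [-0.02294328  0.          0.          0.          0.        ] [0.12338151 0.40140546 0.56041555]
{'clock': 0.1, 'q': array([ 9.96157008e-01,  2.59279375e-01,  1.53602209e+00, -1.57714105e-05,
        1.34799706e+00, -2.02812614e-01]), 'joint_vel': array([ 0.00086201, -0.00057594, -0.0014324 ,  0.00070104,  0.00198888,
        0.00161975]), 'joint_efforts': array([ 2.84611931e-03, -4.46970499e+01, -2.91248292e+01, -3.22694050e-04,
        6.20145322e-03,  1.44164215e-05]), 'ee_pos': array([0.19953868, 0.51199371, 0.2305334 ]), 'eef_rot': array([-3.16154966e-04,  1.84842438e-01,  9.82767798e-01, -7.92213926e-04]), 'wrist_force': array([ 0.04730865, -0.00514975,  0.24482463]), 'wrist_torque': array([-0.01193134, -0.01946148, -0.01220482]), 'finger_force': 0.0, 'opening': 0.08576861485139221}
-0.0187
```

View pics/top0.png

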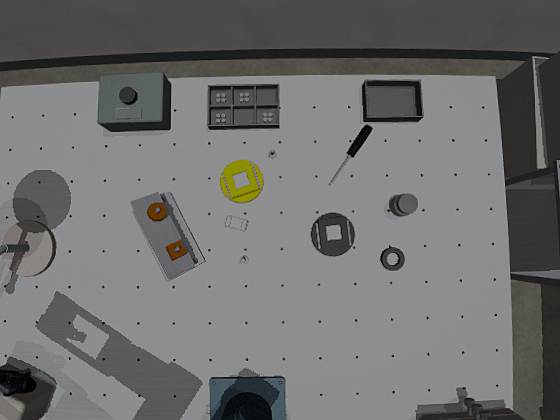

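View pics/side0.png

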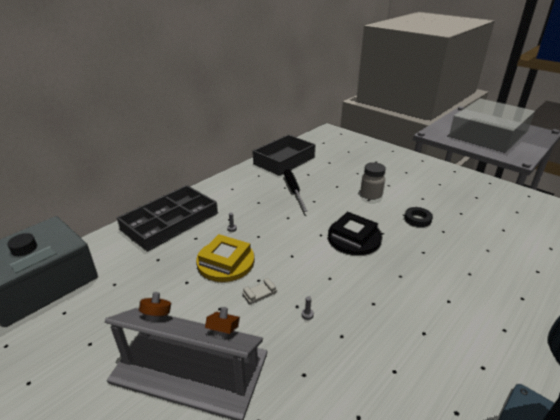

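The top view shows the square spacer at (177,249), the round one at (158,211), the black puck at (333,233) with a light pocket, and the yellow look-alike at (241,181). The side view shows the square spacer at (222,322) and the black puck at (355,232). Next I measure them.

```bash
python3 - <<'E'
from h import *
for n in ["top","side"]:
    z=np.load(n+"0.npz");p,d,W=z["p"],z["d"],z["W"]
    hsv=cv2.cvtColor(p,cv2.COLOR_RGB2HSV)
    m=((hsv[...,0]<16)&(hsv[...,1]>150)&(hsv[...,2]>50)&(d>0)).astype(np.uint8)
    k,l,s,c=cv2.connectedComponentsWithStats(m)
    for i in range(1,k):
        if s[i,4]>60:
            P=W[l==i]; print(n,"amber",c[i].round(1),s[i,4],P.mean(0).round(4),P.min(0).round(3),P.max(0).round(3))
    # rack panel/feet by height on top; puck die top
    X,Y=W[...,0],W[...,1]
    u0,v0=(333,233) if n=="top" else (355,232)
    P=W[v0-3:v0+3,u0-3:u0+3].reshape(-1,3);print(n,"puck mid",np.median(P,0).round(4))
    cen=np.median(P,0)
    near=(np.hypot(X-cen[0],Y-cen[1])<.075)
    for lo,hi in [(.008,.022),(.026,.033),(.034,.040)]:
        q=near&(W[...,2]>lo)&(W[...,2]<hi); 
        if q.sum()>20:
            Q=W[q]; r=cv2.minAreaRect(Q[:,:2].astype(np.float32)*1000); print(lo,q.sum(),Q.mean(0).round(4),"rect",r)
z=np.load("top0.npz");p=z["p"]
a=cv2.resize(p[205:262,300:368],None,fx=6,fy=6,interpolation=cv2.INTER_NEAREST)
b=cv2.resize(p[190:285,125:210],(306,342),interpolation=cv2.INTER_NEAREST)
cv2.imwrite("pics/c1.png",np.hstack([a,b])[...,::-1])
E
```

```text
top puck mid [ 0.4914 -0.238   0.0304]
0.008 571 [ 0.4814 -0.2379  0.0166] rect ((489.3531799316406, -241.16102600097656), (115.7265396118164, 117.50745391845703), 88.95028686523438)
0.026 202 [ 0.4939 -0.2388  0.0301] rect ((494.5178527832031, -239.35147094726562), (74.43143463134766, 84.87325286865234), 6.620645046234131)
0.034 563 [ 0.4934 -0.2391  0.0366] rect ((493.5672607421875, -239.7387237548828), (78.15069580078125, 75.98388671875), 5.345000743865967)
side amber [153.4 307.1] 370 [0.5398 0.2244 0.1098] [0.525 0.198 0.093] [0.568 0.241 0.119]
side amber [220.  322.7] 398 [0.4455 0.1763 0.1095] [0.426 0.147 0.097] [0.472 0.193 0.118]
side puck mid [ 0.4788 -0.2216  0.0336]
0.008 659 [ 0.4644 -0.2153  0.015 ] rect ((479.4030456542969, -225.81121826171875), (118.80453491210938, 91.37841796875), 25.871440887451172)
0.026 319 [ 0.4872 -0.2332  0.0296] rect ((490.3360900878906, -239.40252685546875), (77.09500885009766, 81.90455627441406), 5.75637674331665)
0.034 475 [ 0.4907 -0.2378  0.0351] rect ((490.757080078125, -239.16339111328125), (79.27735137939453, 80.95492553710938), 5.243779182434082)
```

View pics/c1.png

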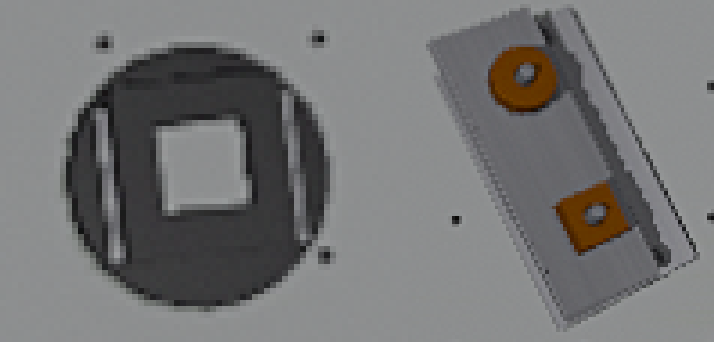

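```bash
cat > m.py <<'E'
from h import *
for n in ["top","side"]:
    z=np.load(n+"0.npz");p,d,W=z["p"],z["d"],z["W"]
    hsv=cv2.cvtColor(p,cv2.COLOR_RGB2HSV)
    am=(hsv[...,0]<20)&(hsv[...,1]>120)&(d>0)&(W[...,2]>.05)
    k,l,s,c=cv2.connectedComponentsWithStats(cv2.morphologyEx(am.astype(np.uint8),0,np.ones((1,1),np.uint8)))
    near=(np.hypot(W[...,0]-.49,W[...,1]-.2)<.14)&(W[...,2]>.055)&(W[...,2]<.115)&~cv2.dilate(am.astype(np.uint8),np.ones((7,7))).astype(bool)
    P=W[near]; 
    if len(P)>50:
        best=0;rng=np.random.default_rng(0)
        for _ in range(500):
            a,b,e=P[rng.choice(len(P),3)];nn=np.cross(b-a,e-a);L=np.linalg.norm(nn)
            if L<1e-5: continue
            nn/=L; q=abs((P-a)@nn)<.0025
            if q.sum()>best: best=q.sum();inl=q
        Q=P[inl];cq=Q.mean(0);nn=np.linalg.svd(Q-cq)[2][2];nn*=np.sign(nn[2])
        print(n,"panel",len(P),best,cq.round(4),nn.round(4),"tilt",np.degrees(np.arccos(nn[2])).round(1),"dir",np.degrees(np.arctan2(nn[1],nn[0])).round(1))
        h=nn[:2]/np.linalg.norm(nn[:2]);
        al=np.array([-h[1],h[0],0]); up=np.cross(nn,al)
        print("  along ext",np.percentile((Q-cq)@al,[.5,99.5]),"slope ext",np.percentile((Q-cq)@up,[.5,99.5]))
        for i in range(1,k):
            if s[i,4]>60:
                A=W[l==i]; hh=(A-cq)@nn; top=A[hh>np.percentile(hh,70)-.004]
                T=top; ab=np.c_[(T-cq)@al,(T-cq)@up].astype(np.float32)*1000
                r=cv2.minAreaRect(ab); cc=cq+al*r[0][0]/1000+up*r[0][1]/1000
                print("  spacer",c[i].round(1),s[i,4],"h pct",np.percentile(hh,[5,50,95]).round(4),r,"proj centre on panel",cc.round(4),"mid body",(cc+nn*.020).round(4))
E
python3 m.py
```

```text
top panel 1530 1194 [0.4868 0.2084 0.0904] [ 0.2604 -0.5076  0.8213] tilt 34.8 dir -62.8
  along ext [-0.10362723  0.11319456] slope ext [-0.0477221   0.03229053]
  spacer [156.2 211.6] 239 h pct [0.0193 0.0278 0.0311] ((60.23533248901367, -9.589282989501953), (44.273162841796875, 43.651405334472656), 72.31536865234375) proj centre on panel [0.5439 0.2289 0.0849] mid body [0.5492 0.2188 0.1013]
  spacer [175.2 250.2] 222 h pct [0.0141 0.0274 0.0311] ((-49.761268615722656, -10.650064468383789), (38.714874267578125, 37.132347106933594), 89.70497131347656) proj centre on panel [0.4465 0.1779 0.0843] mid body [0.4517 0.1678 0.1007]
side panel 3246 2369 [0.4803 0.2111 0.0926] [ 0.2579 -0.5109  0.82  ] tilt 34.9 dir -63.2
  along ext [-0.10037518  0.11698981] slope ext [-0.05186794  0.02670682]
  spacer [536.7  61.5] 417 h pct [0.8624 0.8907 0.9967] ((-738.121826171875, -1255.3658447265625), (216.54698181152344, 87.36373138427734), 82.86283874511719) proj centre on panel [ 0.2854 -1.0405 -0.6258] mid body [ 0.2906 -1.0507 -0.6094]
  spacer [154.3 307.3] 428 h pct [0.0138 0.0234 0.0276] ((62.63827133178711, -12.305150985717773), (42.705047607421875, 41.428470611572266), 21.03827476501465) proj centre on panel [0.5408 0.2303 0.0856] mid body [0.5459 0.2201 0.102 ]
  spacer [221.5 322.9] 484 h pct [0.0134 0.0235 0.0281] ((-46.18394470214844, -15.131450653076172), (37.61528778076172, 37.78857421875), 89.9945068359375) proj centre on panel [0.4447 0.1792 0.0839] mid body [0.4498 0.169  0.1003]
```

>>> servo_tool(
  targets=[
    [0,0,0,1,0],
    [0,0,0,1,0],
    [0,0,0,1,0],
    [0,0,0,1,0],
    [0,0,0,1,0],
    [0,0,0,1,0],
    [-1,0.2,0,0.07,0],
    [-1,0.2,0,0,0],
    [-1,0.2,0,0,0],
    [-1,0.2,0,0,0],
    [-1,0.2,0,0,0],
    [-1,0.2,0,0,0],
    [-1,0.2,0,0,0],
    [-1,0.2,0,0,0],
    [-1,0.2,0,0,0],
    [-1,0.2,0,0,0],
    [-1,0.2,0,0,0],
    [-1,0.2,0,0,0],
    [0,0,0,0,0],
  ],
  force=25,
)

```text
clock: 2.48
ee_pos: [0.3524, 0.3185, 0.2313]
eef_rot: [0.0, 0.524, 0.852, -0.0]
wrist_force: [0.4, -0.3, 0.6]
opening: 0.0855
finger_force: 0.0
```

>>> servo_tool(
  targets=[
    [-1,0.15,0,0,0.1],
    [-1,0.15,0,0,0.2],
    [-1,0.15,0,0,0.2],
    [-1,0.15,0,0,0.2],
    [-1,0.15,0,0,0.2],
    [-1,0.15,0,0,0.2],
    [-1,0.11,0,0,0.2],
    [-1,0,0,0,0.2],
    [-0.92,0,0,0,0.2],
    [0,0,1,0,0.2],
    [0,0,1,0,0.2],
    [0,0,1,0,0.2],
    [0,0,1,0,0.2],
    [0,0,1,0,0.2],
    [0,0,0.5,0,0.2],
    [0,0,0,0,0.2],
  ],
)

```text
clock: 4.47
ee_pos: [0.45, 0.1704, 0.1209]
eef_rot: [-0.001, 0.523, 0.852, -0.0]
wrist_force: [-0.1, 0.2, -0.9]
opening: 0.0682
finger_force: 0.0
```

```bash
python3 - <<'E'
from h import *
g=grab("side");p=g[0]
cv2.imwrite("pics/s1.png",cv2.resize(p[180:400,100:350],None,fx=3,fy=2.7)[...,::-1])
o=monitor.get_obs();print(o["ee_pos"],o["opening"])
E
```

```text
[0.45057887 0.17049916 0.12154321] 0.06824872018722619
```

View pics/s1.png

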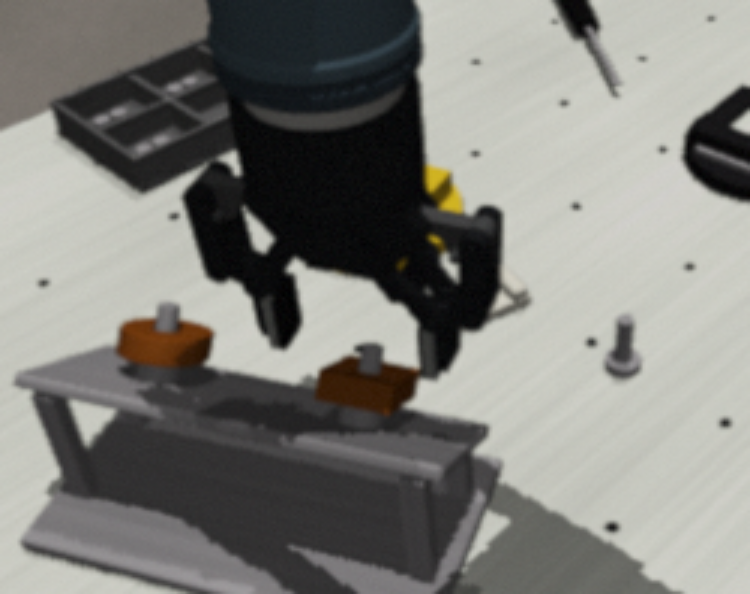

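The fingers straddle the square spacer, which is at crop pixel (367,385), and stay clear of the round one. I lower and close.

>>> servo_tool(
  targets=[
    [-0.1,0,0.7,0,0.2],
    [0,0,0.72,0,0.2],
    [0,0,0,0,0.25],
    [0,0,0,0,0.4],
    [0,0,0,0,0.6],
    [0,0,0,0,0.8],
    [0,0,0,0,0.8],
    [0,0,0,0,0.8],
    [0,0,0,0,0.8],
  ],
  force=30,
)

```text
clock: 5.65
ee_pos: [0.4516, 0.1688, 0.0933]
eef_rot: [0.0, 0.523, 0.852, 0.0]
wrist_force: [-1.9, 1.0, 5.9]
opening: 0.0374
finger_force: 30.6
```

>>> servo_tool(
  targets=[
    [-0.14,0,-0.2,0,0.8],
    [-0.28,0,-0.41,0,0.8],
    [-0.28,0,-0.41,0,0.8],
    [-0.28,0,-0.41,0,0.8],
    [-0.28,0,-0.41,0,0.8],
    [-0.28,0,-0.41,0,0.8],
    [0,0,0,0,0.8],
  ],
)

```text
clock: 6.52
ee_pos: [0.4661, 0.1409, 0.1387]
eef_rot: [0.001, 0.523, 0.852, 0.0]
wrist_force: [-0.3, 0.0, -0.4]
opening: 0.0373
finger_force: 30.2
```

```bash
python3 - <<'E'
from h import *
g=grab("side");p=g[0]
cv2.imwrite("pics/s2.png",cv2.resize(p[180:400,100:350],None,fx=3,fy=2.7)[...,::-1])
E
```

```text
(no output)
```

View pics/s2.png

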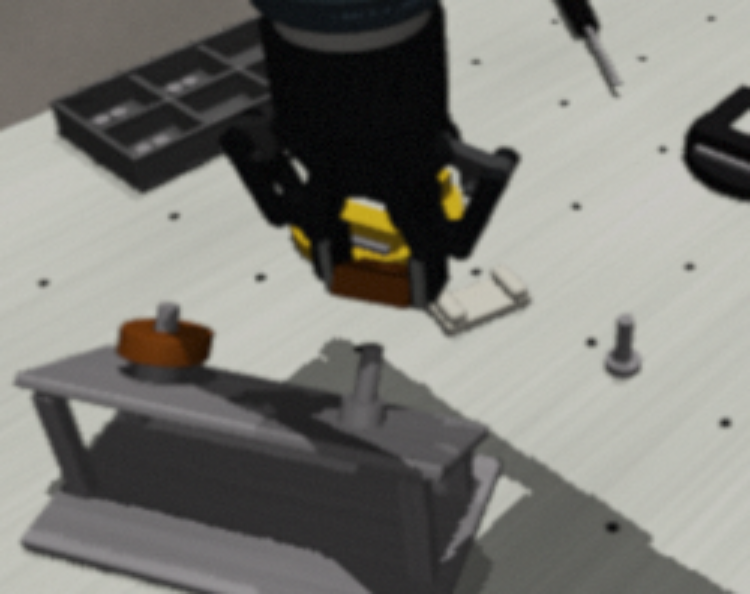

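The spacer is clear of the peg and held by its two sides, at crop pixel (370,283). The round spacer is still on its peg. Next I carry the square one to a clear patch of bench, about (0.36,-0.13), to flatten it.

>>> servo_tool(
  targets=[
    [-1,-0.5,0,0,0.8],
    [-1,-1,0,0,0.8],
    [-1,-1,0,0,0.8],
    [-1,-1,0,0,0.8],
    [-1,-1,0,0,0.8],
    [-1,-1,0,0,0.8],
    [-1,-1,0,0,0.8],
    [-1,-1,0,0,0.8],
    [-1,-1,0,0,0.8],
    [-0.67,-1,0,0,0.8],
    [0,-1,0,1,0.8],
    [0,-0.4,0,1,0.8],
    [0,0,0.5,1,0.8],
    [0,0,1,0.13,0.8],
    [0,0,1,0,0.8],
    [0,0,1,0,0.8],
    [0,0,0.5,0,0.8],
    [0,0,0,0,0.8],
    [0,0,0,0,0.8],
  ],
)

```text
clock: 8.95
ee_pos: [0.3587, -0.1293, 0.0584]
eef_rot: [0.0, 0.673, 0.74, 0.0]
wrist_force: [0.3, -0.1, -0.3]
opening: 0.0375
finger_force: 30.2
```

```bash
python3 - <<'E'
from h import *
for n in ["side","top"]:
    g=grab(n);p,d,W=cloud(n,g)
    if n=="side": cv2.imwrite("pics/s3.png",cv2.resize(p[150:350,260:500],None,fx=3,fy=3)[...,::-1])
    hsv=cv2.cvtColor(p,cv2.COLOR_RGB2HSV)
    q=(hsv[...,0]<20)&(hsv[...,1]>120)&(d>0)&(np.hypot(W[...,0]-.36,W[...,1]+.13)<.06)
    print(n,q.sum(), W[q].min(0) if q.any() else '',W[q].max(0) if q.any() else '')
E
```

```text
side 195 [ 0.33766744 -0.14084655  0.06488457] [ 0.37778043 -0.10934068  0.08238181]
top 0
```

View pics/s3.png

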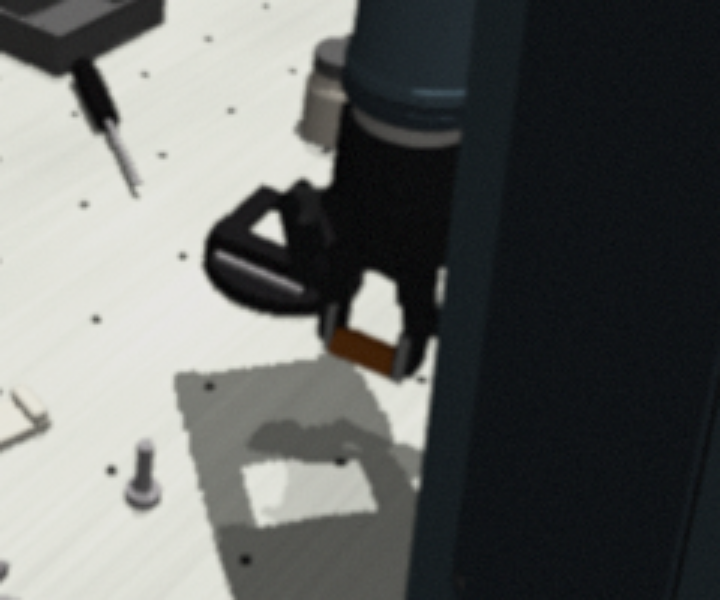

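The spacer is held tilted at crop pixel (365,352) over clear bench. I lower it to touch and press gently so it pivots flat.

>>> servo_tool(
  targets=[
    [0,0,1,0,0.8],
    [0,0,0.9,0,0.8],
    [0,0,0.1,0,0.8],
    [0,0,0.1,0,0.8],
    [0,0,0.1,0,0.8],
    [0,0,0.1,0,0.8],
    [0,0,0.1,0,0.8],
    [0,0,0,0,0.8],
  ],
  force=20,
)

```text
clock: 10.05
ee_pos: [0.3585, -0.1291, 0.0102]
eef_rot: [0.0, 0.673, 0.74, 0.0]
wrist_force: [-1.3, 0.3, 4.9]
opening: 0.0373
finger_force: 30.9
```

>>> servo_tool(
  targets=[
    [0,0,0.1,0,0.8],
    [0,0,0.1,0,0.8],
    [0,0,0,0,0.8],
  ],
  force=20,
)

```text
clock: 10.42
ee_pos: [0.3586, -0.1286, 0.0072]
eef_rot: [0.0, 0.673, 0.74, 0.0]
wrist_force: [-3.2, 7.3, 25.6]
opening: 0.0378
finger_force: 34.6
```

>>> servo_tool(
  targets=[
    [0,0,0.1,0,0.8],
    [0,0,0,0,0.8],
  ],
  force=20,
)

```text
clock: 10.68
ee_pos: [0.3585, -0.1284, 0.0054]
eef_rot: [0.0, 0.673, 0.74, 0.0]
wrist_force: [-3.4, 7.6, 27.9]
opening: 0.0373
finger_force: 35.9
```

>>> servo_tool(
  targets=[
    [0,0,0.1,0,0.8],
    [0,0,0.08,0,0.8],
    [0,0,0,0,0.8],
  ],
  force=20,
)

```text
clock: 11.05
ee_pos: [0.3585, -0.1281, 0.0018]
eef_rot: [-0.0, 0.673, 0.74, 0.001]
wrist_force: [-3.1, 9.2, 29.7]
opening: 0.0374
finger_force: 38.0
```

```bash
python3 - <<'E'
from h import *
p=grab("side")[0]
cv2.imwrite("pics/s4.png",cv2.resize(p[200:320,320:440],None,fx=5,fy=5)[...,::-1])
E
```

```text
(no output)
```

View pics/s4.png

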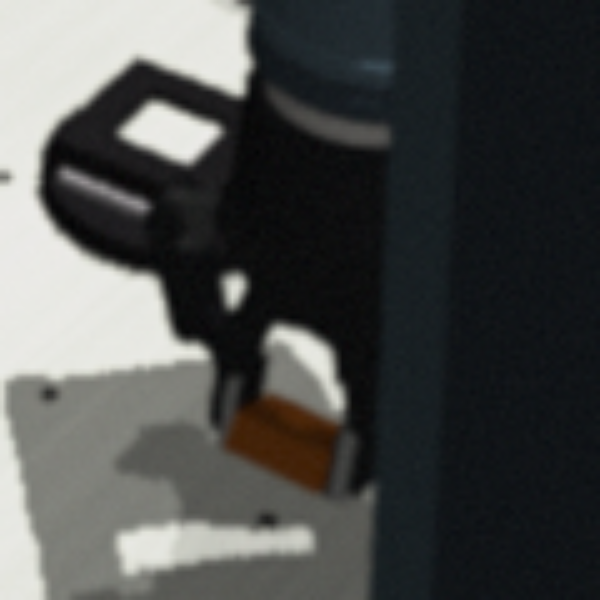

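Now nearly flat, with its near face at crop pixel (285,445). I release so it settles, rise, turn 90° and regrip, which centres it on the tool in both directions.

>>> servo_tool(
  targets=[
    [0,0,0,0,0.5],
    [0,0,0,0,0.2],
    [0,0,-0.5,0,0.2],
    [0,0,-1,0,0.2],
    [0,0,-0.5,0,0.2],
  ],
)

```text
clock: 11.72
ee_pos: [0.3587, -0.1294, 0.0414]
eef_rot: [0.001, 0.673, 0.74, 0.0]
wrist_force: [0.1, 0.5, -0.6]
opening: 0.0682
finger_force: 0.0
```

```bash
python3 - <<'E'
from h import *
o=monitor.get_obs(); print(o["q"],o["ee_pos"],o["opening"],o["wrist_force"])
p,d,W=cloud("side");cv2.imwrite("pics/s5.png",cv2.resize(p[200:320,320:440],None,fx=5,fy=5)[...,::-1])
hsv=cv2.cvtColor(p,cv2.COLOR_RGB2HSV)
q=(hsv[...,0]<20)&(hsv[...,1]>120)&(d>0)&(np.hypot(W[...,0]-.36,W[...,1]+.13)<.06)
P=W[q];print(q.sum(),P.min(0),P.max(0),np.percentile(P[:,2],[50,80,95])); T=P[P[:,2]>.0135]; print(len(T),cv2.minAreaRect((T[:,:2]*1000).astype(np.float32)))
E
```

```text
[-6.40982882e-01  2.11966646e-01  2.16321817e+00 -5.74227059e-05
  7.65067145e-01 -7.35872070e-01] [ 0.35873362 -0.12941958  0.04136692] 0.06816478109487957 [ 0.12740255  0.47019798 -0.64484087]
404 [ 0.33640577 -0.14070953 -0.00138935] [ 0.38015986 -0.09839944  0.20278669] [0.01394618 0.01506115 0.01594924]
235 ((359.8848571777344, -120.0710220336914), (44.23036193847656, 39.580322265625), 5.082627296447754)
```

>>> servo_tool(
  targets=[
    [0.4,0,0,0,0.2],
    [0,0,0,1,0.2],
    [0,0,0,1,0.2],
    [0,0,0,1,0.2],
    [0,0,0,1,0.2],
    [0,0,0,1,0.2],
    [0,0,0,1,0.2],
    [0,0,0,1,0.2],
    [0,0,0,1,0.2],
    [0,0,0,1,0.2],
    [0,0,0,1,0.2],
    [0,0,0,1,0.2],
    [0,0,0,1,0.2],
    [0,0,0,1,0.2],
    [0,0,0,0.09,0.2],
    [0,0,0.85,0,0.2],
    [0,0,0.84,0,0.2],
    [0,0,0,0,0.2],
  ],
)

```text
clock: 14.02
ee_pos: [0.3564, -0.1201, 0.0055]
eef_rot: [-0.001, 0.999, 0.048, -0.001]
wrist_force: [1.2, -0.7, -0.3]
opening: 0.0682
finger_force: 0.0
```

>>> servo_tool(
  targets=[
    [0,0,0,0,0.3],
    [0,0,0,0,0.35],
    [0,0,0,0,0.4],
    [0,0,0,0,0.45],
    [0,0,0,0,0.5],
    [0,0,0,0,0.55],
    [0,0,0,0,0.6],
    [0,0,0,0,0.8],
    [0,0,0,0,0.8],
    [0,0,0,0,0.8],
  ],
  force=30,
)

```text
clock: 15.28
ee_pos: [0.3577, -0.1212, 0.0068]
eef_rot: [0.0, 0.999, 0.048, 0.0]
wrist_force: [-0.7, -0.1, 4.6]
opening: 0.0366
finger_force: 29.9
```

>>> servo_tool(
  targets=[
    [0,0,0,0,0.5],
    [0,0,0,0,0.2],
    [0,0,0,0,0.2],
    [0,0,-1,0,0.2],
    [0,0,-1,0,0.2],
    [0,0,-1,0,0.2],
    [0,-1,0,0,0.2],
    [0,-1,0,0,0.2],
    [0,-1,0,0,0.2],
    [0,-1,0,0,0.2],
    [0,-1,0,0,0.2],
    [0,-1,0,0,0.2],
    [0,-1,0,0,0.2],
    [0,-1,0,0,0.2],
    [0,0,0,0,0.2],
  ],
)

```text
clock: 17.15
ee_pos: [0.3418, 0.039, 0.0664]
eef_rot: [-0.0, 0.999, 0.049, -0.0]
wrist_force: [1.0, -0.2, -0.7]
opening: 0.0682
finger_force: 0.0
```

```bash
cat > meas.py <<'E'
from h import *
def proj(P,K,D,R,t): return cv2.projectPoints(np.asarray(P,float),cv2.Rodrigues(R)[0],t,K,D)[0].reshape(-1,2)
def toplane(px,z,K,D,R,t):
    q=cv2.undistortPoints(px.reshape(-1,1,2).astype(float),K,D).reshape(-1,2)
    r=np.c_[q,np.ones(len(q))]@R; o=-R.T@t
    return o+r*((z-o[2])/r[:,2])[:,None]
def sq(img,thr,inv,c0,z,cal):   # upsampled threshold blob nearest c0 -> world minAreaRect
    u,v=proj([c0],*cal)[0].round().astype(int); s=8;r=24
    a=cv2.resize(img[v-r:v+r,u-r:u+r],None,fx=s,fy=s,interpolation=cv2.INTER_CUBIC)
    m=((a<thr) if inv else (a>thr)).astype(np.uint8)
    k,l,st,c=cv2.connectedComponentsWithStats(m)
    i=min(range(1,k),key=lambda i:np.hypot(*(c[i]-r*s))+(1e4 if st[i,4]<2000 else 0))
    cn=max(cv2.findContours((l==i).astype(np.uint8),0,1)[0],key=cv2.contourArea).reshape(-1,2)
    w=toplane((cn+.5)/s-.5+[u-r,v-r],z,*cal)[:,:2]*1000
    rc=cv2.minAreaRect(w.astype(np.float32))
    M=cv2.moments(w.astype(np.float32).reshape(-1,1,2)); return np.round([M["m10"]/M["m00"],M["m01"]/M["m00"]],2),rc
if __name__=="__main__":
    o=monitor.get_obs();print(o["ee_pos"],o["opening"])
    pk=None
    for n in ["top","side"]:
        g=grab(n); cal=g[2:]; p=g[0]; cv2.imwrite(f"pics/{n}6.png",p[...,::-1]); np.savez(n+"6.npz",p=p,d=g[1])
        gray=cv2.cvtColor(p,cv2.COLOR_RGB2GRAY).astype(np.float32); sat=cv2.cvtColor(p,cv2.COLOR_RGB2HSV)[...,1].astype(np.float32)
        thr=110 if n=="side" else 90
        for z in (.03,.036): print(n,"pocket",z,sq(gray,thr,False,[.492,-.239,.03],z,cal))
        b=p[...,2].astype(np.float32); rb=p[...,0].astype(np.float32)-b
        print(n,"rb max",rb.max()); print(n,"spacer",sq(rb,rb[180:330,250:420].max()*.45,False,[.358,-.121,.016],.016,cal))
    p=np.load("top6.npz")["p"]; q=np.load("side6.npz")["p"]
    cv2.imwrite("pics/c6.png",np.hstack([cv2.resize(p[200:300,270:370],(400,400)),cv2.resize(q[200:300,310:410],(400,400))])[...,::-1])
E
python3 meas.py
```

```text
[0.34180604 0.03903435 0.06637178] 0.06820045132625432
top pocket 0.03 (array([ 492.46, -239.85]), ((492.54962158203125, -240.02130126953125), (40.25410079956055, 40.35218811035156), 5.449619293212891))
top pocket 0.036 (array([ 492.3 , -239.07]), ((492.3887939453125, -239.2407989501953), (40.03339767456055, 40.130882263183594), 5.449651718139648))
top rb max 155.0
top spacer (array([ 358.93, -120.25]), ((358.9468994140625, -119.94314575195312), (38.15037536621094, 37.72454071044922), 6.076791286468506))Traceback (most recent call last):
  File "meas.py", line 24, in <module>
    for z in (.03,.036): print(n,"pocket",z,sq(gray,thr,False,[.492,-.239,.03],z,cal))
                                            ~~^^^^^^^^^^^^^^^^^^^^^^^^^^^^^^^^^^^^^^^
  File "meas.py", line 12, in sq
    i=min(range(1,k),key=lambda i:np.hypot(*(c[i]-r*s))+(1e4 if st[i,4]<2000 else 0))
ValueError: min() iterable argument is empty
```

```bash
python3 - <<'E'
from meas import *
g=np.load("side6.npz"); p=g["p"]; c=imaging.calibration("side")
f=210/np.tan(np.radians(c["vertical_fov"])/2);K=np.array([[f,0,c["cx"]],[0,f,c["cy"]],[0,0,1]])
cal=(K,np.array(c["distortion"]),np.array(c["R"]),np.array(c["t"]))
cen=np.array([.4914,-.2403]);a=np.radians(5.45)
def S(h,z,c): 
    s=np.array([[-h,-h],[h,-h],[h,h],[-h,h]]);return np.c_[s@np.array([[np.cos(a),np.sin(a)],[-np.sin(a),np.cos(a)]])+c,np.full(4,z)]
def show(p,cal,u0,v0,n,k):
    im=cv2.resize(p[v0:v0+n,u0:u0+n],None,fx=k,fy=k,interpolation=cv2.INTER_CUBIC).copy()
    for P,col in [(S(.0195,.035,cen),(255,0,0)),(S(.039,.036,cen),(0,255,0)),(S(.019,.016,np.array([.3577,-.1212])),(0,255,255))]:
        q=((proj(P,*cal)-[u0,v0]+.5)*k).round().astype(np.int32); cv2.polylines(im,[q],True,col,1)
    return im
t=np.load("top6.npz")["p"]; c=imaging.calibration("top")
f=210/np.tan(np.radians(c["vertical_fov"])/2);K=np.array([[f,0,c["cx"]],[0,f,c["cy"]],[0,0,1]])
calt=(K,np.array(c["distortion"]),np.array(c["R"]),np.array(c["t"]))
cv2.imwrite("pics/c6.png",np.hstack([show(t,calt,275,205,85,4.7),show(p,cal,315,205,100,4)[:399,:]])[...,::-1])
E
```

```text
Traceback (most recent call last):
ValueError: all the input array dimensions except for the concatenation axis must match exactly, but along dimension 0, the array at index 0 has size 400 and the array at index 1 has size 399
```

```bash
python3 - <<'E'
from meas import *
def calib(n):
    c=imaging.calibration(n);f=210/np.tan(np.radians(c["vertical_fov"])/2)
    return np.array([[f,0,c["cx"]],[0,f,c["cy"]],[0,0,1]]),np.array(c["distortion"]),np.array(c["R"]),np.array(c["t"])
cen=np.array([.4914,-.2403]);a=np.radians(5.45)
def S(h,z,c): 
    s=np.array([[-h,-h],[h,-h],[h,h],[-h,h]]);return np.c_[s@np.array([[np.cos(a),np.sin(a)],[-np.sin(a),np.cos(a)]])+c,np.full(4,z)]
def show(n,u0,v0):
    p=np.load(n+"6.npz")["p"];k=4;cal=calib(n)
    im=cv2.resize(p[v0:v0+100,u0:u0+100],None,fx=k,fy=k,interpolation=cv2.INTER_CUBIC).copy()
    for P,col in [(S(.0195,.035,cen),(255,0,0)),(S(.039,.036,cen),(0,255,0)),(S(.019,.016,np.array([.3577,-.1212])),(0,255,255))]:
        q=((proj(P,*cal)-[u0,v0]+.5)*k).round().astype(np.int32); cv2.polylines(im,[q],True,col,1)
    return im
cv2.imwrite("pics/c6.png",np.hstack([show("top",270,205),show("side",315,205)])[...,::-1])
E
```

```text
(no output)
```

View pics/c6.png

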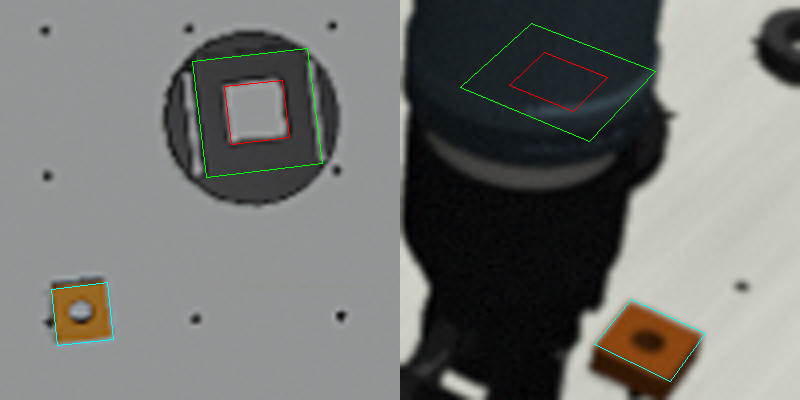

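The top crop shows the spacer flat at crop pixel (82,312) and the pocket at (256,112), both matching the overlays in position and yaw. I regrip and lift.

>>> servo_tool(
  targets=[
    [0,1,0,0,0.2],
    [0,1,0,0,0.2],
    [0,1,0,0,0.2],
    [0,1,0,0,0.2],
    [0,1,0,0,0.2],
    [0,1,0,0,0.2],
    [0,1,0,0,0.2],
    [0,1,0,0,0.2],
    [0,0,0,0,0.2],
    [0,0,1,0,0.2],
    [0,0,1,0,0.2],
    [0,0,0.95,0,0.2],
    [0,0,0,0,0.4],
    [0,0,0,0,0.5],
    [0,0,0,0,0.6],
    [0,0,0,0,0.8],
    [0,0,0,0,0.8],
    [0,0,0,0,0.8],
  ],
  force=40,
)

```text
clock: 19.5
ee_pos: [0.3579, -0.1212, 0.0083]
eef_rot: [0.0, 0.999, 0.048, 0.0]
wrist_force: [-1.1, 2.0, 7.8]
opening: 0.0366
finger_force: 40.5
```

>>> servo_tool(
  targets=[
    [0,0,-0.5,0,0.8],
    [0,0,-1,0,0.8],
    [0,0,-1,0,0.8],
    [0,0,-1,0,0.8],
    [0,0,0,0,0.8],
    [0,0,0,0,0.8],
  ],
)

```text
clock: 20.25
ee_pos: [0.3574, -0.1209, 0.0774]
eef_rot: [0.0, 0.999, 0.047, 0.0]
wrist_force: [0.2, -0.4, -0.4]
opening: 0.0366
finger_force: 40.4
```

>>> servo_tool(
  targets=[
    [0.86,0.94,0,0,0.8],
    [0.86,0.94,0,0,0.8],
    [0.86,0.94,0,0,0.8],
    [0.86,0.94,0,0,0.8],
    [0.86,0.94,0,0,0.8],
    [0.86,0.94,0,0,0.8],
    [0.9,0.94,0,0,0.8],
    [0,0,0.5,0,0.8],
    [0,0,0.5,0,0.8],
    [0,0,0.3,0,0.8],
    [0,0,0,0,0.8],
    [0,0,0,0,0.8],
    [0,0,0,0,0.8],
  ],
)

```text
clock: 21.88
ee_pos: [0.4909, -0.2407, 0.052]
eef_rot: [0.0, 0.999, 0.047, 0.0]
wrist_force: [-0.9, 0.3, -1.9]
opening: 0.0366
finger_force: 40.3
```

```bash
python3 - <<'E'
from h import *
o=monitor.get_obs();print(o["ee_pos"],o["eef_rot"],o["wrist_force"])
p=grab("side")[0]
cv2.imwrite("pics/s7.png",cv2.resize(p[180:280,300:410],None,fx=6,fy=6,interpolation=cv2.INTER_CUBIC)[...,::-1])
E
```

```text
[ 0.49088894 -0.24069417  0.05200444] [3.05927713e-04 9.98871823e-01 4.74853200e-02 3.62636701e-04] [-0.86267099  0.29340342 -1.94471202]
```

View pics/s7.png

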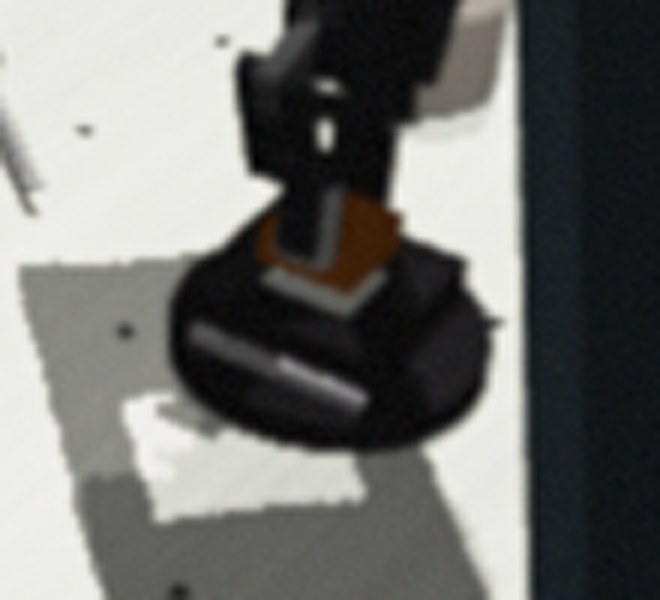

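The spacer at crop pixel (335,245) hovers squarely over the pocket, whose light rim shows at (320,290). I lower it in small steps and watch the force.

>>> servo_tool(
  targets=[
    [0,0,0.3,0,0.8],
    [0,0,0.05,0,0.8],
    [0,0,0.05,0,0.8],
    [0,0,0.05,0,0.8],
    [0,0,0,0,0.8],
  ],
)

```text
clock: 22.55
ee_pos: [0.4908, -0.2405, 0.0435]
eef_rot: [0.0, 0.999, 0.048, 0.0]
wrist_force: [-1.7, 2.4, 9.5]
opening: 0.0368
finger_force: 41.4
```

>>> servo_tool(
  targets=[
    [0,-0.02,0,0,0.8],
    [0,-0.02,0,0,0.8],
    [0,0,0,0,0.8],
  ],
)

```text
clock: 22.92
ee_pos: [0.4908, -0.2404, 0.0437]
eef_rot: [0.001, 0.999, 0.048, 0.0]
wrist_force: [-1.8, 1.1, 8.6]
opening: 0.0364
finger_force: 41.3
```

>>> servo_tool(
  targets=[
    [0,-0.02,0,0,0.8],
    [0,-0.02,0,0,0.8],
    [0,0,0,0,0.8],
  ],
)

```text
clock: 23.3
ee_pos: [0.4908, -0.2402, 0.0437]
eef_rot: [0.001, 0.999, 0.048, 0.0]
wrist_force: [-2.6, -2.0, 8.6]
opening: 0.0365
finger_force: 41.2
```

>>> servo_tool(
  targets=[
    [-0.03,0.02,0,0,0.8],
    [-0.03,0,0,0,0.8],
    [0,0,0,0,0.8],
  ],
)

```text
clock: 23.68
ee_pos: [0.4906, -0.2403, 0.0438]
eef_rot: [0.001, 0.999, 0.047, 0.001]
wrist_force: [0.7, 0.3, 8.4]
opening: 0.0366
finger_force: 41.2
```

>>> servo_tool(
  targets=[
    [0,0,0.05,0,0.8],
    [0,0,0.05,0,0.8],
    [0,0,0,0,0.8],
  ],
)

```text
clock: 24.05
ee_pos: [0.4911, -0.2404, 0.0429]
eef_rot: [0.001, 0.999, 0.047, 0.002]
wrist_force: [-0.5, 1.8, 15.3]
opening: 0.0367
finger_force: 42.3
```

```bash
python3 - <<'E'
from h import *
o=monitor.get_obs();print(o["ee_pos"],o["eef_rot"],o["wrist_force"],o["wrist_torque"])
E
```

```text
[ 0.49109755 -0.24043724  0.04293722] [0.00135584 0.99887012 0.04746678 0.00188528] [-0.54167387  1.79658111 15.30779096] [ 0.35419983  0.39945616 -0.01698764]
```

>>> servo_tool(
  targets=[
    [0,0,-0.2,0,0.8],
    [0.08,0,0,0,0.8],
    [0,0,0,0,0.8],
    [0,0,0,0,0.8],
  ],
)

```text
clock: 24.55
ee_pos: [0.491, -0.2393, 0.0443]
eef_rot: [-0.0, 0.999, 0.047, -0.0]
wrist_force: [-0.2, -0.6, 1.0]
opening: 0.037
finger_force: 40.8
```

```bash
python3 - <<'E'
from h import *
o=monitor.get_obs();print(o["ee_pos"],o["eef_rot"],o["wrist_force"],o["wrist_torque"])
E
```

```text
[ 0.49103202 -0.23932333  0.0443011 ] [-6.61571908e-05  9.98872008e-01  4.74837616e-02 -1.55713765e-05] [-0.20885171 -0.64344632  1.0088344 ] [ 0.01542416 -0.04844151 -0.00200468]
```

>>> servo_tool(
  targets=[
    [0,0,0.1,0,0.8],
    [0,0,0.05,0,0.8],
    [0,0,0,0,0.8],
  ],
)

```text
clock: 24.92
ee_pos: [0.4913, -0.24, 0.0415]
eef_rot: [0.0, 0.999, 0.047, 0.0]
wrist_force: [1.6, -2.9, 0.2]
opening: 0.0362
finger_force: 40.9
```

```bash
python3 - <<'E'
from h import *
o=monitor.get_obs();print(o["ee_pos"],o["eef_rot"],o["wrist_force"],o["wrist_torque"])
E
```

```text
[ 0.49132015 -0.23996259  0.04148084] [4.92320471e-04 9.98875543e-01 4.74054537e-02 3.61476381e-04] [ 1.58970032 -2.90651841  0.24621209] [-0.48363769 -0.2195592  -0.03008429]
```

It is entering. I ease off the side load and go on down.

>>> servo_tool(
  targets=[
    [0.02,0.03,0.05,0,0.8],
    [0,0,0.05,0,0.8],
    [0,0,0.05,0,0.8],
    [0,0,0,0,0.8],
  ],
)

```text
clock: 25.42
ee_pos: [0.4913, -0.24, 0.0385]
eef_rot: [0.0, 0.999, 0.048, -0.0]
wrist_force: [1.1, -2.2, 0.6]
opening: 0.0364
finger_force: 40.9
```

>>> servo_tool(
  targets=[
    [0.01,0.03,0.03,0,0.8],
    [0,0,0.02,0,0.8],
    [0,0,0,0,0.8],
  ],
)

```text
clock: 25.8
ee_pos: [0.4913, -0.24, 0.0383]
eef_rot: [-0.0, 0.999, 0.048, -0.0]
wrist_force: [-2.9, 1.5, 9.2]
opening: 0.0368
finger_force: 41.8
```

Bottomed at the expected height: 0.0083 grip height + 0.030 floor. I release and back off to check.

>>> servo_tool(
  targets=[
    [0,0,-0.02,0,0.7],
    [0,0,0,0,0.5],
    [0,0,0,0,0.3],
    [0,0,0,0,0.2],
    [0,0,-0.5,0,0.2],
    [0,0,-1,0,0.2],
    [0,0,-1,0,0.2],
    [0,0,-1,0,0.2],
    [-1,0,-1,0,0.2],
    [-1,0,-1,0,0.2],
    [-1,0,0,0,0.2],
    [-1,0,0,0,0.2],
    [-1,0,0,0,0.2],
    [-1,0,0,0,0.2],
    [-1,0,0,0,0.2],
    [0,0,0,0,0.2],
    [0,0,0,0,0.2],
  ],
)

```text
clock: 27.92
ee_pos: [0.3525, -0.2541, 0.1481]
eef_rot: [0.0, 0.999, 0.047, 0.0]
wrist_force: [0.3, -0.6, 0.0]
opening: 0.0686
finger_force: 0.0
```

```bash
python3 - <<'E'
from h import *
ims=[]
for n in ["top","side"]:
    p,d,W=cloud(n); hsv=cv2.cvtColor(p,cv2.COLOR_RGB2HSV)
    q=(hsv[...,0]<20)&(hsv[...,1]>120)&(d>0)&(np.hypot(W[...,0]-.491,W[...,1]+.24)<.04)
    e=cv2.erode(q.astype(np.uint8),np.ones((3,3))).astype(bool); P=W[e&(W[...,2]>.041)]
    if len(P)>10:
        A=np.linalg.lstsq(np.c_[P[:,:2]-[.491,-.24],np.ones(len(P))],P[:,2],rcond=None)[0];print(n,len(P),"slope,z",A.round(4),P.mean(0).round(4))
    ims.append(p)
    D=W[(np.abs(W[...,2]-.036)<.003)&(np.hypot(W[...,0]-.491,W[...,1]+.24)<.05)&(p.max(-1)<80)]; print("die z",len(D),D[:,2].mean() if len(D) else '')
a=cv2.resize(ims[0][190:270,290:370],(400,400)); b=cv2.resize(ims[1][190:270,315:395],(400,400))
cv2.imwrite("pics/f.png",np.hstack([a,b])[...,::-1])
E
```

```text
top 105 slope,z [ 0.0244 -0.0056  0.0463] [ 0.4923 -0.2385  0.0463]
die z 491 0.03631650308600774
side 177 slope,z [ 0.0129 -0.0126  0.0444] [ 0.4894 -0.2356  0.0443]
die z 482 0.03503560010958292
```

View pics/f.png

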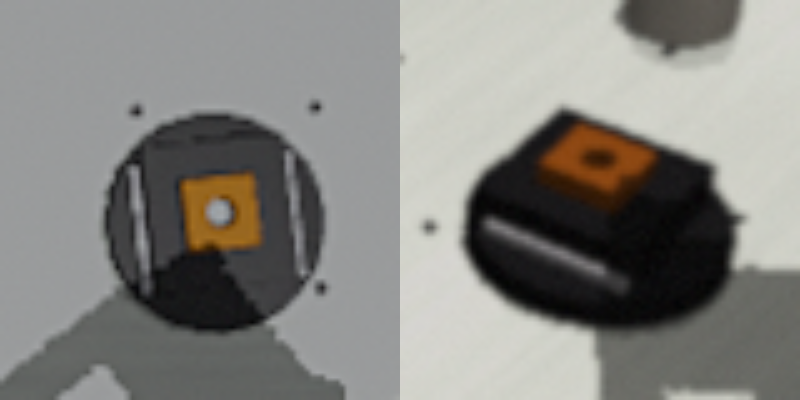

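The spacer sits in the pocket at crop pixels (221,212) in the top view and (600,158) in the side view. Its top is 10 mm above the die in the top view (9.4 mm in the side view), against 10 mm if fully home, and it is flat to about 1°, within depth noise. The robot is clear, so I hand it in.

```bash
python3 -c "
from rig import order; print(order.job_done())"
```

```text
the job is handed in; nothing more can be done
None
```

The square spacer is seated flat and fully home in the black puck's pocket, the round spacer was left on its peg, nothing else on the bench was touched, and the job is handed in at about 28 s.

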